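# Put the plunger gauges away by their setting

## Robot

A 6-joint arm with a two-finger parallel gripper is mounted at the origin on a cart in front of the work surface, level with it; the furniture and walls round the work are solid. World frame = base frame: x ahead of the robot, y to its left, z up, the work surface at z = 0. Lengths are in m, angles in degrees, forces in N, time in s.
With the tool pointing down it reaches from about 0.425 to 0.95 m from the base axis. Payload 3.5 kg.
Tool frame: the origin (TCP) lies on the centre line of the jaws, within the pads' length; the fingertips stand 22 mm ahead of it and the grasp point (between the pads) lies 3 mm ahead of it; z points along the fingers, y is the line along which they close (so a half turn about z gives the same grasp; the last joint's range is limited). The gripper opens to 85 mm and grips with 20 to 120 N. Pads are 22 mm wide; open, the fingers measure 114 mm over their backs; the gripper's body (76 mm by 85 mm) begins 54 mm behind the grasp point. The pads swing forward as they close: fully open they stand 13 mm farther back than shut.
Start: joints at [-85.6, 16.404, 90.338, -0, 73.258, -8.594], TCP at [0.152, -0.658, 0.253] pointing down, gripper open.
Joint ranges: [-158.93, 158.93], [-51.34, 127.21], [12.03, 142.37], [-87.48, 267.48], [13.55, 161.25], [-162.69, 162.69]. Speed limits (degrees/s): [159.86, 159.86, 180, 180, 180, 180].

## Interface

Orientations are given as a 3x3 rotation matrix whose columns are the frame's x, y, z axes.
In Python, from workcell import ctrl, vision, close_job gives the robot as it stands.
- The arm moves only by the tool apply_moves, never from a script. Its argument "motion" is a list that holds one entry, the list of rows, each a list of 6 numbers: the shift along the tool's x, y, z each as a share of 40 cm, from -1 to 1, then the turn, a rotation vector about the tool's x, y, z each as a share of 180 degrees, from -1 to 1. In form: [[[tx, ty, tz, wx, wy, wz], ...]]. A call has 1 to 20 rows; each row is the pose to reach, as a shift and turn from the pose commanded when the call began, along the tool's axes at that moment, turning the shorter way round; what a row does not reach only later rows make up. A row lasts 1/12 s, in which the tool goes at most 41.7 mm and 7.16 degrees, less where a joint would pass 70% of its speed; a pose out of reach is approached as far as the arm can. A call with a number of a shift or a turn outside -1 to 1 is refused whole. A call with a gripper value outside its range is refused whole. "jaw" is the gripper's target within -1 to 1 (fully open at 1, half-way at 0, shut at -1), set as the call begins (left out, the last holds). The fingers move at their own pace and stop on an object; "grip_force" is the grip in N (left out, the last holds). Time passes only in rows, so rows that repeat a pose let the fingers close. It gives the time, the measured TCP pose, the force, the opening and the grip force at its end, in the units of the state.
- ctrl.get_obs(): the state, without advancing time (a new reading comes with each control period).
- vision.get_image(name): name is "side" or "top" or "wrist"; returns the picture (400x640x3 uint8, red, green, blue); there is no depth.
- vision.get_calibration(name): a dict with "intrinsics" (3x3 intrinsics, pixels), "rvec" (rotation vector, rad) and "tvec" (3), from world to camera coordinates, as OpenCV has them. Camera axes: x right, y down, z forward; pixel columns grow to the right and rows downward; lengths in m; the calibration is good to about 2 mm. The wrist camera is an equidistant fisheye: a pixel r from the principal point sees the ray r / f radians off the axis. A picture is of the moment at which its call begins: read the wrist's pose just before it. get_calibration takes no time and is no camera call; for the wrist camera it gives the pose at the moment of the call.
- close_job(): hands the job in; it is judged then, once.
The state is a dict: "time_s": time; "q": joint angles; "joint_vel": joint speeds; "tau": joint torques, N m; "eef_pos": TCP position; "ee_rot": TCP orientation; "force": force on the tool from outside, world axes, zero at the start; "moment": the same for the moment, N m; "width": finger opening in m; "grip_force": force on a finger pad.
Only numpy, scipy, OpenCV 4.12 (cv2) and the standard library are available. Lean on these libraries where they do the work, as an engineer would, in place of code of your own. Each camera call takes 0.05 s, during which the arm holds its last target. There are 200 camera calls.

## Task

Swing the cover of the wooden gauge case up by its brass tab and over past its balance point, so that it stays open on its own. Then put the three plunger gauges from the sloped rack away in the case, lying flat on the bay floors with the scale side up: the one whose plunger is drawn out into the long bay, and the two whose plungers are pushed in one into each short bay. Leave the plungers as they are set and the other loose things on the table where they lie.

Things in the scene. Friction and masses are not known exactly. Their poses are not given: they have to be found in the camera images.
- case: shallow dark wooden gauge case, fixed, 144 (x) x 206 (y) mm, tray walls and dividers 14 mm high, bay floors 8 mm above the table. Origin at the centre of its underside; x points to its hinge side, y across the bays. Side by side along y: a long bay at +y end, then two short bays, all running along x. Its cover (joint lid) is 42 mm above the table when shut
- lid (a joint): angle of the cover in rad: 0 shut, 2.1 fully open, leaning back past upright. Hinge line along the case's y. The cover (0.2 kg, 146 mm deep, 206 mm wide, 26 mm skirt) falls shut by its weight below about 1.3 rad and falls open by itself above that; almost no hinge friction
- lid_tab (a point): grip point on the brass tab in the middle of the cover's front edge: 16 mm wide (y), 8 mm thick, standing out 40 mm; the point is 24 mm out from the cover's front face, 34 mm above the table when shut. Pinch it across its 16 mm width from above. Turns with the cover; axes as the case's when shut
- lid_hinge (a point): middle of the cover's hinge line, at the far (+x) rim of the case, 14 mm above the table; y axis along the hinge. The tab point is 170 mm in front of it (-x) and 20 mm higher when shut; it rises and goes over to the +x side as the lid angle grows
- long_bay (a point): centre of the floor of the long bay (134 mm long inside, along x, 64 mm wide); axes as the case's. A gauge with its plunger drawn out is 103 to 113 mm long and fits only here
- short_bay_mid (a point): centre of the floor of the middle, short bay (94 mm long inside, along x, 61 mm wide); a filler block at its +x end makes it short. A gauge with its plunger in is 77 to 81 mm long. Axes as the case's
- short_bay_end (a point): centre of the floor of the short bay at the -y end (94 mm long inside, along x, 64 mm wide), otherwise as short_bay_mid
- rack: sloped wooden gauge rack, fixed, 246 mm long along its own y; its board rises to its own +x (roughly across the table, to the robot's left) at 35 degrees, with a ledge at its low edge standing 12 mm up from the board, against which the gauges rest. Its high edge is 106 mm above the table. Origin on the table under it
- gauge_a_center (a point): centre of the block of one of three like gauges: aluminium block 70 x 26 x 22 mm with a dark scale strip on top and a plunger (8 mm rod, dark end disc 18 mm across) in one end; 0.14 kg. x along its length to the plunger end, y across its 26 mm width (grasp there), z out of its top. Starts on the sloped rack, plunger uphill, z leaning 35 degrees to the rack's front; next gauge about 78 mm away
- gauge_a_plunger (a joint): plunger position in m of gauge_a: 0 fully pushed in (the disc then stands out from the block by 7 mm), up to 0.036 drawn out. It stays where it is, held by 2 N of friction. A plunger is either drawn out (0.026 or more) or pushed in (0.004 or less)
- gauge_b_center (a point): centre of the block of one of three like gauges: aluminium block 70 x 26 x 22 mm with a dark scale strip on top and a plunger (8 mm rod, dark end disc 18 mm across) in one end; 0.14 kg. x along its length to the plunger end, y across its 26 mm width (grasp there), z out of its top. Starts on the sloped rack, plunger uphill, z leaning 35 degrees to the rack's front; next gauge about 78 mm away
- gauge_b_plunger (a joint): plunger position in m of gauge_b: 0 fully pushed in (the disc then stands out from the block by 7 mm), up to 0.036 drawn out. It stays where it is, held by 2 N of friction. A plunger is either drawn out (0.026 or more) or pushed in (0.004 or less)
- gauge_c_center (a point): centre of the block of one of three like gauges: aluminium block 70 x 26 x 22 mm with a dark scale strip on top and a plunger (8 mm rod, dark end disc 18 mm across) in one end; 0.14 kg. x along its length to the plunger end, y across its 26 mm width (grasp there), z out of its top. Starts on the sloped rack, plunger uphill, z leaning 35 degrees to the rack's front; next gauge about 78 mm away
- gauge_c_plunger (a joint): plunger position in m of gauge_c: 0 fully pushed in (the disc then stands out from the block by 7 mm), up to 0.036 drawn out. It stays where it is, held by 2 N of friction. A plunger is either drawn out (0.026 or more) or pushed in (0.004 or less)
- pen: bystander, loose: black and white marker pen, 135 mm long, 17 mm thick; origin at the centre of its underside. To be left where it lies
- needle_file: bystander, loose: needle file with wooden handle, 153 mm long, 12 mm thick; origin at the centre of its underside. To be left where it lies
- tweezers: bystander, loose: dark tweezers, 128 mm long, 9 mm thick; origin at the centre of its underside. To be left where it lies
- amber_flat: bystander, loose: flat dark amber piece, 36 x 66 x 16 mm; origin at the centre of its underside. To be left where it lies
- amber_oval: bystander, loose: rounded dark amber piece, 34 x 47 x 34 mm; origin at the centre of its underside. To be left where it lies
- gauge_a: the same gauge, origin at the middle of its underside, 11 mm below the block's centre; axes as for its centre point
- gauge_b: the same gauge, origin at the middle of its underside, 11 mm below the block's centre; axes as for its centre point
- gauge_c: the same gauge, origin at the middle of its underside, 11 mm below the block's centre; axes as for its centre point
Things that resemble listed ones, but are neither listed nor needed, are in the scene too. Leave any red look-alike of the gauge_b alone. What is shaped like the gauge_c but turquoise is not meant.

How it is judged (in metres and radians):
On the way:
1. the cover stands open on its own, leaning back past upright (value of joint lid above 1.7 rad), for 0.2 s.
At the end, for the whole second after the job is handed in: Cover open past 1.7 rad; drawn gauge in the long bay, the pushed-in two one in each short bay: flat on the floor (0.1 rad), scale up, at rest, centre within 22 mm of the bay's middle (35 mm along the long bay). Drawn plunger still out over 20 mm, the others under 10 mm (value of joint lid above 1.7 rad and x of gauge_a_center in the frame of long_bay between -0.035 and 0.035 m and y of gauge_a_center in the frame of long_bay between -0.022 and 0.022 m and z of gauge_a_center in the frame of long_bay below 0.0145 m and angle between gauge_a_center's own z axis and vertical below 0.1 rad and value of joint gauge_a_plunger above 0.02 m and value of joint each of gauge_b_plunger, gauge_c_plunger below 0.01 m and ((x of gauge_b_center in the frame of short_bay_mid between -0.022 and 0.022 m and y of gauge_b_center in the frame of short_bay_mid between -0.022 and 0.022 m and z of gauge_b_center in the frame of short_bay_mid below 0.0145 m and angle between each of gauge_b_center, gauge_c_center's own z axis and vertical below 0.1 rad and x of gauge_c_center in the frame of short_bay_end between -0.022 and 0.022 m and y of gauge_c_center in the frame of short_bay_end between -0.022 and 0.022 m and z of gauge_c_center in the frame of short_bay_end below 0.0145 m) or (x of gauge_c_center in the frame of short_bay_mid between -0.022 and 0.022 m and y of gauge_c_center in the frame of short_bay_mid between -0.022 and 0.022 m and z of gauge_c_center in the frame of short_bay_mid below 0.0145 m and angle between each of gauge_c_center, gauge_b_center's own z axis and vertical below 0.1 rad and x of gauge_b_center in the frame of short_bay_end between -0.022 and 0.022 m and y of gauge_b_center in the frame of short_bay_end between -0.022 and 0.022 m and z of gauge_b_center in the frame of short_bay_end below 0.0145 m)) and linear speed of each of gauge_a, gauge_b, gauge_c below 0.02 m/s); the robot touches nothing.
It fails at once if the pen is moved by more than 40 mm (distance of pen from where it was at the start of the episode above 0.04 m).
It fails at once if the needle_file is moved by more than 40 mm (distance of needle_file from where it was at the start of the episode above 0.04 m).
It fails at once if the tweezers is moved by more than 40 mm (distance of tweezers from where it was at the start of the episode above 0.04 m).
It fails at once if the amber_flat is moved by more than 40 mm (distance of amber_flat from where it was at the start of the episode above 0.04 m).
It fails at once if the amber_oval is moved by more than 40 mm (distance of amber_oval from where it was at the start of the episode above 0.04 m).
It also fails if it takes over 72 s, if anything falls off the work surface, if the arm or the gripper's body presses on something with over 40 N, if the wrist force passes 120 N, or if a joint passes its speed limit or range.

## Working session

There is one attempt and no reset: what is moved stays moved. The work goes in short steps, Python scripts to look and compute and a tool call to move; the robot and the scene stay as the last step left them, time stands still between calls to the robot, and variables do not carry over. Pictures are saved under pics/ and viewed, at most 10 in all, crops included, and the job is handed in when it is done.

Besides the shell and the picture viewer there is one more tool, called after "Call:" as a command line: name --argument value ..., lists and objects as JSON in quotes. apply_moves: Moves the arm, as the interface text tells. Shift numbers are shares of 40 cm and turn numbers shares of 180 degrees, none past 1 either way. Its arguments: {"type":"object","properties":{"motion":{"type":"array"},"jaw":{"type":"number"},"grip_force":{"type":"number"}},"required":["motion"]}

```bash
mkdir -p pics; python3 - <<'E'
from workcell import ctrl, vision
import cv2, numpy as np
for n in ("top","side"):
    im=vision.get_image(n); cv2.imwrite(f"pics/{n}0.png",im[:,:,::-1])
    c=vision.get_calibration(n); print(n,np.round(c["intrinsics"],1).tolist(),c["rvec"],c["tvec"])
    R=cv2.Rodrigues(np.array(c["rvec"]))[0]; print("campos",-R.T@np.array(c["tvec"]).ravel())
o=ctrl.get_obs(); print(o["eef_pos"],o["ee_rot"],o["time_s"],o["width"])
E
```

```text
top [[412.5, 0.0, 319.1], [0.0, 412.5, 199.1], [0.0, 0.0, 1.0]] [ 2.12988025 -2.12736344  0.13976761] [-0.03443878  0.51312838  1.17815357]
campos [ 0.32389093 -0.06430535  1.24237357]
side [[424.3, 0.0, 317.9], [0.0, 424.3, 197.0], [0.0, 0.0, 1.0]] [ 2.0393301   0.06796693 -0.03887354] [-0.50704199  0.01379916  1.14249603]
campos [ 0.57104286 -0.97743681  0.53019478]
[ 0.15174335 -0.65713904  0.25202715] [[ 9.74396867e-01  2.24834857e-01 -1.80873859e-04]
 [ 2.24834703e-01 -9.74394426e-01  2.20421006e-03]
 [ 3.19340774e-04 -2.18844210e-03 -9.99997554e-01]] 0.1 0.08535570575380108
```

View pics/top0.png

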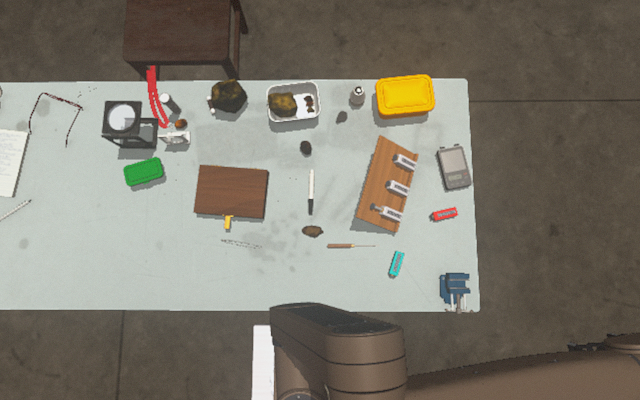

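View pics/side0.png

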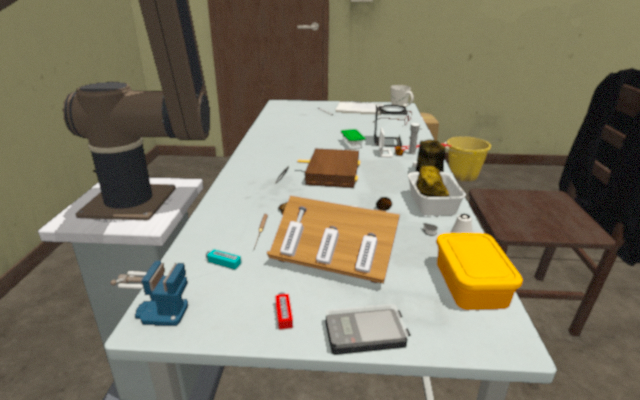

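The top view shows the closed case at about (231,192) with its tab at (228,222), and the rack at (385,185). The gauge-like things are three aluminium ones on the rack at (404,161), (397,187) and (388,212), a red one at (445,214) and a turquoise one at (397,263). The three on the rack are the ones meant: they are aluminium and lie on the slope. The one at (388,212) looks drawn out. I'll check this in an enlarged crop.

```bash
cat > h.py <<'E'
from workcell import ctrl, vision
import cv2, numpy as np
def cal(n):
    c=vision.get_calibration(n); R=cv2.Rodrigues(np.array(c["rvec"]))[0]; t=np.array(c["tvec"]).ravel()
    return np.array(c["intrinsics"]),R,t
def ray(n,uv,C=None):
    K,R,t=C or cal(n); p=np.linalg.inv(K)@np.array([uv[0],uv[1],1.0])
    if n=="wrist":
        r=np.hypot(p[0],p[1]); s=np.sin(r)/max(r,1e-9); p=np.array([p[0]*s,p[1]*s,np.cos(r)])
    return -R.T@t, R.T@p
def plane(n,uv,z,C=None):
    o,d=ray(n,uv,C); return o+d*(z-o[2])/d[2]
def tri(a,b):
    A=np.zeros((3,3));v=np.zeros(3);
    for o,d in (a,b):
        d=d/np.linalg.norm(d);P=np.eye(3)-np.outer(d,d);A+=P;v+=P@o
    return np.linalg.solve(A,v)
E
python3 - <<'E'
from h import *
t=cv2.imread("pics/top0.png"); s=cv2.imread("pics/side0.png")
a=cv2.resize(t[130:240,345:425],None,fx=5,fy=5,interpolation=cv2.INTER_CUBIC)
b=cv2.resize(s[195:285,265:405],None,fx=2.8,fy=2.8,interpolation=cv2.INTER_CUBIC)
W=np.zeros((550,400+b.shape[1],3),np.uint8);W[:,:400]=a;W[:b.shape[0],400:]=b
cv2.imwrite("pics/rack.png",W)
hsv=cv2.cvtColor(t,cv2.COLOR_BGR2HSV)
print(hsv[190,230],hsv[222,228],hsv[160,375],hsv[187,397])
m=cv2.inRange(hsv,(0,60,30),(15,255,140)); m[:150]=0;m[230:]=0;m[:,:180]=0;m[:,280:]=0
c=max(cv2.findContours(m,0,2)[0],key=cv2.contourArea); r=cv2.minAreaRect(c);bx=cv2.boxPoints(r);print(r)
for p in bx: print("lid",p,plane("top",p,0.042).round(4))
m=cv2.inRange(hsv,(18,120,100),(35,255,255)); m[:205]=0;m[240:]=0;m[:,:215]=0;m[:,240:]=0
ys,xs=np.nonzero(m);print("tab",xs.min(),xs.max(),ys.min(),ys.max(),plane("top",(xs.mean(),ys.mean()),.036).round(4),"tip",plane("top",(xs.mean(),ys.max()),.036).round(4))
for n,h,reg in(("top",hsv,(130,240,350,425)),("side",cv2.cvtColor(s,cv2.COLOR_BGR2HSV),(190,290,262,405))):
    m=cv2.inRange(h,(0,0,60 if n=="side" else 100),(180,60,255)); k=np.zeros_like(m);k[reg[0]:reg[1],reg[2]:reg[3]]=1;m=m*k
    for c in cv2.findContours(m,0,2)[0]:
        if 60<cv2.contourArea(c)<900: print(n,cv2.minAreaRect(c),cv2.contourArea(c))
E
```

```text
[ 11 114 128] [ 25 172 242] [ 13 135 174] [ 13  16 148]
((230.36477661132812, 190.98770141601562), (69.53144836425781, 48.43661880493164), 5.19442892074585)
lid [193.5492  211.95901] [0.4746 0.337  0.042 ]
lid [197.93445 163.72131] [0.6209 0.3311 0.042 ]
lid [267.18036 170.01639] [0.6009 0.1215 0.042 ]
lid [262.7951  218.25409] [0.456  0.1311 0.042 ]
tab 223 233 214 228 [0.4494 0.2376 0.036 ] tip [0.4278 0.2368 0.036 ]
```

View pics/rack.png

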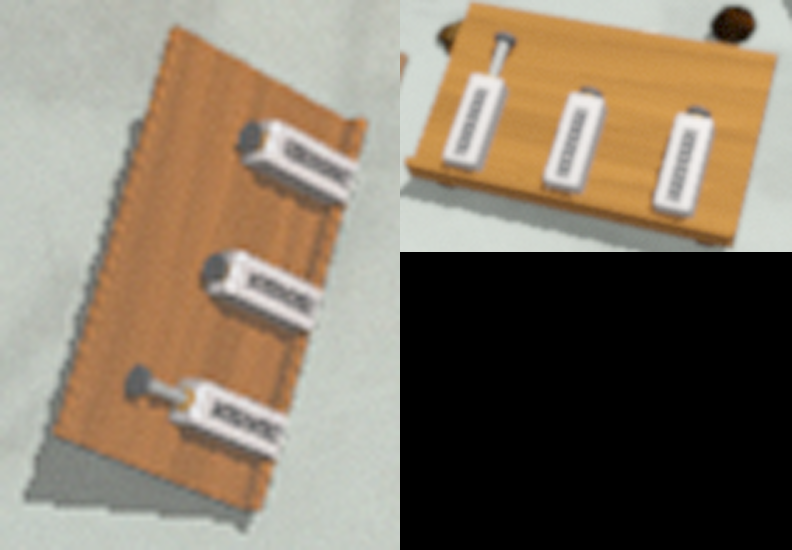

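The crop shows three aluminium gauges on the slope, scale up and plunger uphill. The one nearest the robot (crop (230,415), about top px (391,213)) is drawn out, and the other two are pushed in.

```bash
cat >> h.py <<'E'
from scipy.spatial.transform import Rotation as Ro
def rows(targets,start=None):
    """targets: list of (pos,R); print tool-frame shares from measured (or given) pose"""
    if start is None:
        o=ctrl.get_obs(); start=(np.array(o["eef_pos"]),np.array(o["ee_rot"]))
    p0,R0=start
    for p,R in targets:
        d=R0.T@(np.array(p)-p0)/0.4; w=Ro.from_matrix(R0.T@R).as_rotvec()/np.pi
        print("  ",np.round(np.r_[d,w],3).tolist())
def down(yaw,tilt_axis=None,tilt=0):
    """tool down, closing axis (tool y) at yaw deg from world x"""
    a=np.radians(yaw); y=np.array([np.cos(a),np.sin(a),0]); z=np.array([0,0,-1.]); return np.c_[np.cross(y,z),y,z]
E
python3 - <<'E'
from h import *
f=[((394.4,212.4),(290.7,237.9)),((401,188),(325.7,246.8)),((408.6,162),(366.8,255))]
for a,b in f: print(tri(ray("top",a),ray("side",b)).round(4))
# rack high edge at z .106
for p in ((380,135),(355.4,216.4)): print("hi",plane("top",p,.106).round(4))
for p in ((418,154),(397.4,232)): print("lo",plane("top",p,.02).round(4))
# plungers
print("plA",tri(ray("top",(345+138/5,130+383/5)),ray("side",(265+106/2.8,195+40/2.8))).round(4))
for n,p in (("pen",(311,192)),("file",(345,246)),("tweez",(241,243)),("amb",(313,231)),("amb2",(306,148))): print(n,plane("top",p,.01).round(3))
print("R0yaw")
R=down(0+0); 
rows([((.5,-.35,.3),down(-70)),((.5,-.2,.3),down(-70))])
E
```

```text
[ 0.4697 -0.2503  0.0656]
[ 0.5417 -0.2717  0.0614]
[ 0.6205 -0.2958  0.0618]
hi [ 0.6874 -0.2086  0.106 ]
hi [ 0.4542 -0.1362  0.106 ]
lo [ 0.6546 -0.3332  0.02  ]
lo [ 0.4179 -0.2648  0.02  ]
plA [ 0.4854 -0.1847  0.0962]
pen [ 0.54  -0.009  0.01 ]
file [ 0.377 -0.111  0.01 ]
tweez [0.385 0.2   0.01 ]
amb [ 0.421 -0.015  0.01 ]
amb2 [0.678 0.008 0.01 ]
R0yaw
   [1.021, -0.553, -0.118, -0.001, -0.0, -0.039]
   [1.105, -0.918, -0.118, -0.001, -0.0, -0.039]
```

```bash
python3 - <<'E'
from h import *
# tool x yaw = tool y yaw + 90
D=lambda xyaw: down(xyaw-90)
A=((.48,-.36,.28),D(73)); B=((.49,-.05,.24),D(124)); C=((.441,.239,.12),D(175))
rows([A]);rows([B],(np.array(A[0]),A[1]));rows([C],(np.array(B[0]),B[1]))
E
```

```text
[0.967, -0.539, -0.068, -0.001, -0.0, -0.333]
   [0.748, -0.203, 0.1, 0.0, 0.0, -0.283]
   [0.667, 0.302, 0.3, 0.0, 0.0, -0.283]
```

Call:
apply_moves --motion '[[[0.967,-0.539,-0.068,0,0,-0.333],[0.967,-0.539,-0.068,0,0,-0.333],[0.967,-0.539,-0.068,0,0,-0.333],[0.967,-0.539,-0.068,0,0,-0.333],[0.967,-0.539,-0.068,0,0,-0.333],[0.967,-0.539,-0.068,0,0,-0.333],[0.967,-0.539,-0.068,0,0,-0.333],[0.967,-0.539,-0.068,0,0,-0.333],[0.967,-0.539,-0.068,0,0,-0.333],[0.967,-0.539,-0.068,0,0,-0.333],[0.967,-0.539,-0.068,0,0,-0.333],[0.967,-0.539,-0.068,0,0,-0.333]]]' --jaw 0.2

```text
time_s: 1.1
eef_pos: [0.4834, -0.3568, 0.2805]
ee_rot: [[0.288, 0.958, 0.001], [0.958, -0.288, 0.001], [0.002, 0.001, -1.0]]
force: [-0.8, -1.0, 0.9]
width: 0.051
grip_force: 0.0
```

Call:
apply_moves --motion '[[[0.748,-0.203,0.1,0,0,-0.283],[0.748,-0.203,0.1,0,0,-0.283],[0.748,-0.203,0.1,0,0,-0.283],[0.748,-0.203,0.1,0,0,-0.283],[0.748,-0.203,0.1,0,0,-0.283],[0.748,-0.203,0.1,0,0,-0.283],[0.748,-0.203,0.1,0,0,-0.283],[0.748,-0.203,0.1,0,0,-0.283],[0.748,-0.203,0.1,0,0,-0.283]]]'

```text
time_s: 1.85
eef_pos: [0.4892, -0.0475, 0.2391]
ee_rot: [[-0.561, 0.828, -0.003], [0.828, 0.561, 0.002], [0.003, -0.001, -1.0]]
force: [0.2, 0.4, 0.6]
width: 0.0513
grip_force: 0.0
```

Call:
apply_moves --motion '[[[0.667,0.302,0.3,0,0,-0.283],[0.667,0.302,0.3,0,0,-0.283],[0.667,0.302,0.3,0,0,-0.283],[0.667,0.302,0.3,0,0,-0.283],[0.667,0.302,0.3,0,0,-0.283],[0.667,0.302,0.3,0,0,-0.283],[0.667,0.302,0.3,0,0,-0.283],[0.667,0.302,0.3,0,0,-0.283],[0.667,0.302,0.3,0,0,-0.283],[0.667,0.302,0.3,0,0,-0.283],[0.667,0.302,0.3,0,0,-0.283]]]'

```text
time_s: 2.77
eef_pos: [0.4428, 0.237, 0.1207]
ee_rot: [[-0.996, 0.092, 0.0], [0.092, 0.996, -0.001], [-0.001, -0.001, -1.0]]
force: [0.2, -0.8, 0.1]
width: 0.0516
grip_force: 0.0
```

```bash
python3 - <<'E'
from h import *
o=ctrl.get_obs();print(o["time_s"],o["eef_pos"],o["q"],o["width"]);print(np.round(o["ee_rot"],3).tolist())
C=cal("wrist");im=vision.get_image("wrist");cv2.imwrite("pics/w1.png",im[:,:,::-1]); np.save("w1.npy",np.array([C[0],C[1],np.c_[C[2],C[2],C[2]]]))
print(C[0].round(1).tolist(),(-C[1].T@C[2]).round(3))
m=cv2.inRange(cv2.cvtColor(im,cv2.COLOR_RGB2HSV),(18,120,100),(35,255,255))
for c in cv2.findContours(m,0,2)[0]:
    if cv2.contourArea(c)>150: r=cv2.minAreaRect(c);print(r,plane("wrist",r[0],.038,C).round(4),[plane("wrist",p,.038,C).round(4)[:2].tolist() for p in cv2.boxPoints(r)])
E
```

```text
2.7667 [0.44280719 0.23696374 0.12071479] [ 1.65820179e+01  3.47631753e+00  1.20184675e+02 -4.92949105e-02
  5.63226766e+01 -6.81339711e+01] 0.05158322934235753
[[-0.996, 0.092, 0.0], [0.092, 0.996, -0.001], [-0.001, -0.001, -1.0]]
[[309.7, 0.0, 320.1], [0.0, 309.7, 198.5], [0.0, 0.0, 1.0]] [0.358 0.245 0.241]
((324.0, 222.5), (53.0, 46.0), 90.0) [0.4464 0.2398 0.038 ] [[0.425, 0.2257], [0.428, 0.2574], [0.4695, 0.2549], [0.4663, 0.2209]]
```

View pics/w1.png

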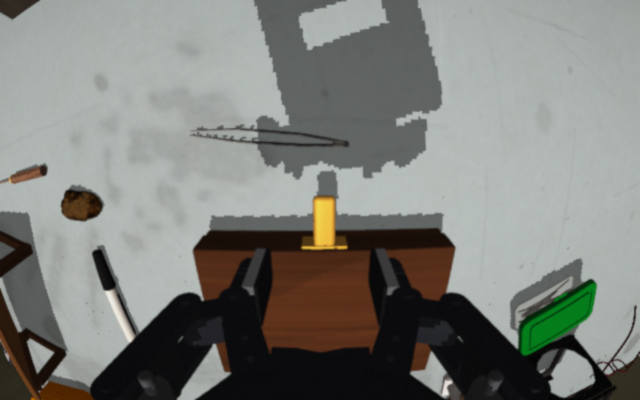

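The wrist view shows the brass tab at (324,222) between the fingers, with the tweezers at (270,135) well clear of them. I'll lower onto the tab.

```bash
python3 - <<'E'
from h import *
cx=np.array([.9959,-.0906,0]); R0=down(85.0-0.2)
P=np.array([.442,.239,.040]); rows([(P,R0)])
print()
g=P+[0,0,-.006]; H=g+.170*cx-[0,0,.020]; T=[]
for th in np.linspace(0,1.65,16)[1:]:
    gp=H+cx*(-.170*np.cos(th)+.020*np.sin(th))+np.array([0,0,.170*np.sin(th)+.020*np.cos(th)])
    R=R0@Ro.from_rotvec([0,-.5*th,0]).as_matrix(); T.append((gp-.006*R[:,2],R))
rows(T,(P,R0))
E
```

```text
[0.003, 0.005, 0.203, -0.0, 0.0, -0.001]

   [-0.007, 0.0, -0.046, 0.0, -0.018, 0.0]
   [-0.02, 0.0, -0.091, -0.0, -0.035, 0.0]
   [-0.037, 0.0, -0.135, -0.0, -0.053, -0.0]
   [-0.059, 0.0, -0.176, -0.0, -0.07, 0.0]
   [-0.085, 0.0, -0.214, 0.0, -0.088, -0.0]
   [-0.115, 0.0, -0.249, 0.0, -0.105, -0.0]
   [-0.149, 0.0, -0.281, 0.0, -0.123, 0.0]
   [-0.186, 0.0, -0.308, 0.0, -0.14, 0.0]
   [-0.226, 0.0, -0.331, -0.0, -0.158, 0.0]
   [-0.269, 0.0, -0.349, 0.0, -0.175, 0.0]
   [-0.313, 0.0, -0.363, 0.0, -0.193, 0.0]
   [-0.359, 0.0, -0.371, -0.0, -0.21, -0.0]
   [-0.405, 0.0, -0.374, -0.0, -0.228, 0.0]
   [-0.451, 0.0, -0.372, 0.0, -0.245, -0.0]
   [-0.497, 0.0, -0.365, 0.0, -0.263, -0.0]
```

Call:
apply_moves --motion '[[[0.003,0.005,0.1,0,0,0],[0.003,0.005,0.17,0,0,0],[0.003,0.005,0.203,0,0,0],[0.003,0.005,0.203,0,0,0]]]'

```text
time_s: 3.15
eef_pos: [0.4393, 0.2379, 0.0365]
ee_rot: [[-0.996, 0.093, -0.006], [0.093, 0.996, -0.002], [0.006, -0.003, -1.0]]
force: [0.5, 0.8, 1.4]
width: 0.0512
grip_force: 0.0
```

Call:
apply_moves --motion '[[[0,0,0,0,0,0],[0,0,0,0,0,0],[0,0,0,0,0,0],[0,0,0,0,0,0],[0,0,0,0,0,0],[0,0,0,0,0,0]]]' --jaw -1 --grip_force 25

```text
time_s: 3.65
eef_pos: [0.4428, 0.2397, 0.0414]
ee_rot: [[-0.996, 0.089, 0.004], [0.089, 0.996, -0.001], [-0.004, -0.001, -1.0]]
force: [0.6, -6.6, 6.0]
width: 0.0157
grip_force: 27.2
```

Call:
apply_moves --motion '[[[-0.007,0,-0.046,0,-0.018,0],[-0.02,0,-0.091,0,-0.035,0],[-0.037,0,-0.135,0,-0.053,0],[-0.059,0,-0.176,0,-0.07,0],[-0.085,0,-0.214,0,-0.088,0],[-0.115,0,-0.249,0,-0.105,0],[-0.149,0,-0.281,0,-0.123,0],[-0.186,0,-0.308,0,-0.14,0]]]'

```text
time_s: 4.32
eef_pos: [0.5141, 0.2337, 0.1632]
ee_rot: [[-0.901, 0.091, 0.424], [0.083, 0.996, -0.038], [-0.426, 0.001, -0.905]]
force: [-2.2, 0.4, -0.7]
width: 0.0155
grip_force: 28.8
```

```bash
python3 - <<'E'
from h import *
o=ctrl.get_obs();print(o["time_s"],o["eef_pos"],np.round(o["q"],1),o["width"],np.round(o["force"],1))
cx=np.array([.9959,-.0906,0]); R0=down(85.0-0.2)
P=np.array([.442,.239,.040]); 
g=P+[0,0,-.006]; H=g+.170*cx-[0,0,.020]; T=[]
for th in np.linspace(0,1.65,16)[8:]:
    gp=H+cx*(-.170*np.cos(th)+.020*np.sin(th))+np.array([0,0,.170*np.sin(th)+.020*np.cos(th)])
    R=R0@Ro.from_rotvec([0,-.5*th,0]).as_matrix(); T.append((gp-.006*R[:,2],R))
print(T[0][0]);rows(T[1:],T[0])
E
```

```text
4.3167 [0.51409967 0.23371718 0.16324003] [ 18.1  -0.9 122.1 -16.4  36.5 -55.4] 0.015539958859908571 [-2.2  0.4 -0.7]
[0.51623786 0.23224645 0.16319714]
   [-0.046, 0.0, -0.004, -0.0, -0.018, 0.0]
   [-0.092, 0.0, -0.002, 0.0, -0.035, -0.0]
   [-0.138, 0.0, 0.005, -0.0, -0.053, -0.0]
   [-0.183, 0.0, 0.016, -0.0, -0.07, -0.0]
   [-0.226, 0.0, 0.033, -0.0, -0.088, -0.0]
   [-0.267, 0.0, 0.055, -0.0, -0.105, -0.0]
   [-0.306, 0.0, 0.081, 0.0, -0.123, -0.0]
```

```bash
python3 - <<'E'
from h import *
cx=np.array([.9959,-.0906,0]); R0=down(85.0-0.2)
P=np.array([.442,.239,.040]); 
g=P+[0,0,-.006]; H=g+.170*cx-[0,0,.020]; T=[]
for i,th in enumerate(np.linspace(0,1.65,16)[8:]):
    gp=H+cx*(-.170*np.cos(th)+.020*np.sin(th))+np.array([0,0,.170*np.sin(th)+.020*np.cos(th)])
    R=R0@Ro.from_rotvec([0,-.44-i*.025,0]).as_matrix(); T.append((gp-.006*R[:,2],R))
rows(T[1:],T[0])
E
```

```text
[-0.047, 0.0, -0.004, 0.0, -0.008, -0.0]
   [-0.093, 0.0, -0.002, -0.0, -0.016, -0.0]
   [-0.139, 0.0, 0.004, -0.0, -0.024, -0.0]
   [-0.185, 0.0, 0.016, -0.0, -0.032, -0.0]
   [-0.228, 0.0, 0.033, -0.0, -0.04, -0.0]
   [-0.27, 0.0, 0.054, -0.0, -0.048, -0.0]
   [-0.309, 0.0, 0.08, -0.0, -0.056, -0.0]
```

Call:
apply_moves --motion '[[[-0.047,0,-0.004,0,-0.008,0],[-0.093,0,-0.002,0,-0.016,0],[-0.139,0,0.004,0,-0.024,0],[-0.185,0,0.016,0,-0.032,0],[-0.228,0,0.033,0,-0.04,0],[-0.27,0,0.054,0,-0.048,0],[-0.309,0,0.08,0,-0.056,0],[-0.309,0,0.08,0,-0.056,0],[-0.309,0,0.08,0,-0.056,0]]]'

```text
time_s: 5.07
eef_pos: [0.6428, 0.2232, 0.1904]
ee_rot: [[-0.808, 0.09, 0.582], [0.075, 0.996, -0.049], [-0.584, 0.004, -0.812]]
force: [-0.7, 1.0, 5.8]
width: 0.0151
grip_force: 33.2
```

Call:
apply_moves --motion '[[[0,0,0,0,0,0],[0,0,0,0,0,0],[0,0,0,0,0,0],[0,0,0,0,0,0],[0,0,0,0,0,0]]]' --jaw 0.2

```text
time_s: 5.48
eef_pos: [0.6395, 0.2221, 0.1856]
ee_rot: [[-0.814, 0.09, 0.574], [0.074, 0.996, -0.052], [-0.577, -0.0, -0.817]]
force: [-0.2, 1.0, 0.2]
width: 0.0513
grip_force: 0.0
```

```bash
python3 - <<'E'
from h import *
o=ctrl.get_obs();print(o["time_s"],o["eef_pos"],np.round(o["q"],1),o["width"],np.round(o["force"],1))
for n in ("side","top"):
    im=vision.get_image(n);cv2.imwrite(f"pics/{n}1.png",im[:,:,::-1])
a=cv2.imread("pics/side1.png")[60:220,220:460];b=cv2.imread("pics/top1.png")[130:270,160:320]
W=np.zeros((400,800,3),np.uint8);W[:267,:400]=cv2.resize(a,(400,267));W[:350,400:]=cv2.resize(b,(400,350));cv2.imwrite("pics/open.png",W)
E
```

```text
5.4833 [0.63949306 0.22209415 0.18562894] [ 14.3   8.7 111.6 -24.1  28.2 -52.4] 0.051305412507908224 [-0.2  1.   0.2]
```

View pics/open.png

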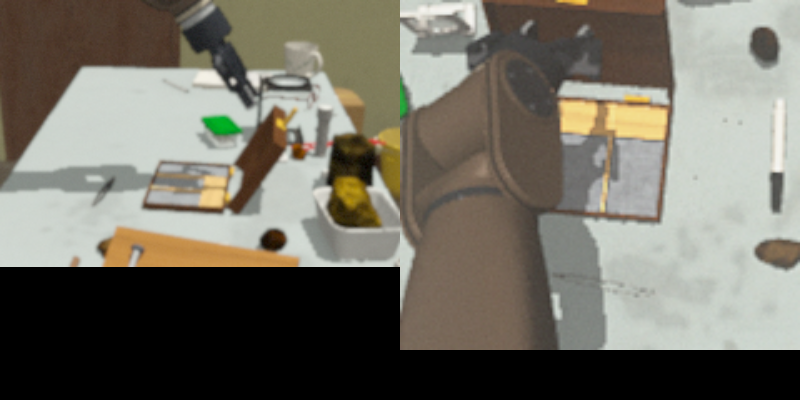

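The cover stands open by itself, leaning back (left crop (260,160)), and the three bays are visible. The drawn gauge comes next, with a wrist look from a tilted stand-off pose.

```bash
cat >> h.py <<'E'
def rackR(yaw=72.8,sl=35):
    u=np.array([np.cos(np.radians(yaw)),np.sin(np.radians(yaw)),0]);s=np.radians(sl);k=np.array([0,0,1.])
    x=u*np.cos(s)+k*np.sin(s);z=u*np.sin(s)-k*np.cos(s);return np.c_[x,np.cross(z,x),z]
D=lambda xyaw: down(xyaw-90)
def pr(seq):
    """chained calls: first start measured"""
    for i in range(len(seq)): rows([seq[i]],None if i==0 else (np.array(seq[i-1][0]),seq[i-1][1]))
E
python3 - <<'E'
from h import *
R=rackR();A=np.array([.4697,-.2503,.0656])-R[:,2]*.13
print(A)
pr([((.53,.15,.30),D(145)),((.50,-.12,.27),D(100)),(A,R)])
E
```

```text
[ 0.44765055 -0.32153027  0.17208977]
   [0.045, -0.204, -0.381, 0.051, 0.191, 0.16]
   [-0.326, -0.596, 0.075, 0.0, 0.0, 0.25]
   [-0.473, -0.216, 0.245, -0.046, 0.191, 0.146]
```

Call:
apply_moves --motion '[[[0,0,-0.1,0,0,0],[0.045,-0.204,-0.381,0.051,0.191,0.16],[0.045,-0.204,-0.381,0.051,0.191,0.16],[0.045,-0.204,-0.381,0.051,0.191,0.16],[0.045,-0.204,-0.381,0.051,0.191,0.16],[0.045,-0.204,-0.381,0.051,0.191,0.16],[0.045,-0.204,-0.381,0.051,0.191,0.16],[0.045,-0.204,-0.381,0.051,0.191,0.16]]]'

```text
time_s: 6.25
eef_pos: [0.5314, 0.1495, 0.3014]
ee_rot: [[-0.817, 0.576, 0.0], [0.576, 0.817, 0.0], [0.0, 0.001, -1.0]]
force: [1.0, 0.2, -0.2]
width: 0.0508
grip_force: 0.0
```

Call:
apply_moves --motion '[[[-0.326,-0.596,0.075,0,0,0.25],[-0.326,-0.596,0.075,0,0,0.25],[-0.326,-0.596,0.075,0,0,0.25],[-0.326,-0.596,0.075,0,0,0.25],[-0.326,-0.596,0.075,0,0,0.25],[-0.326,-0.596,0.075,0,0,0.25],[-0.326,-0.596,0.075,0,0,0.25],[-0.326,-0.596,0.075,0,0,0.25]]]'

```text
time_s: 6.92
eef_pos: [0.4998, -0.1239, 0.2696]
ee_rot: [[-0.168, 0.986, 0.0], [0.986, 0.168, -0.002], [-0.002, -0.0, -1.0]]
force: [0.6, -0.5, 0.0]
width: 0.0514
grip_force: 0.0
```

Call:
apply_moves --motion '[[[-0.473,-0.216,0.245,-0.046,0.191,0.146],[-0.473,-0.216,0.245,-0.046,0.191,0.146],[-0.473,-0.216,0.245,-0.046,0.191,0.146],[-0.473,-0.216,0.245,-0.046,0.191,0.146],[-0.473,-0.216,0.245,-0.046,0.191,0.146],[-0.473,-0.216,0.245,-0.046,0.191,0.146],[-0.473,-0.216,0.245,-0.046,0.191,0.146],[-0.473,-0.216,0.245,-0.046,0.191,0.146],[-0.473,-0.216,0.245,-0.046,0.191,0.146]]]'

```text
time_s: 7.67
eef_pos: [0.4492, -0.3208, 0.1726]
ee_rot: [[0.239, 0.956, 0.169], [0.783, -0.292, 0.548], [0.574, 0.001, -0.819]]
force: [0.1, 0.4, 0.3]
width: 0.051
grip_force: 0.0
```

```bash
python3 - <<'E'
from h import *
o=ctrl.get_obs();print(o["time_s"],o["eef_pos"],np.round(o["q"],1),o["width"]);print(np.round(o["ee_rot"],3).tolist());print(rackR().round(3).tolist())
C=cal("wrist");im=vision.get_image("wrist");cv2.imwrite("pics/w2.png",im[:,:,::-1]);np.savez("w2.npz",K=C[0],R=C[1],t=C[2])
im=vision.get_image("top");cv2.imwrite("pics/top2.png",im[:,:,::-1])
E
```

```text
7.6667 [ 0.44915989 -0.32084219  0.17255339] [-56.9  15.1 105.5  26.3  84.2 -48.5] 0.051000998927842225
[[0.239, 0.956, 0.169], [0.783, -0.292, 0.548], [0.574, 0.001, -0.819]]
[[0.242, 0.955, 0.17], [0.783, -0.296, 0.548], [0.574, 0.0, -0.819]]
```

View pics/w2.png

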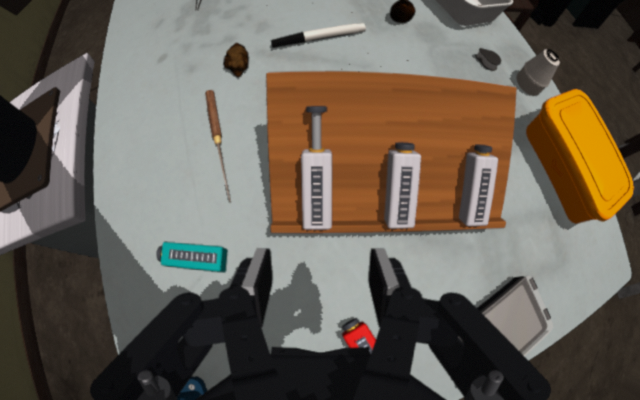

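The wrist view shows the drawn gauge A at (317,189), B at (403,189) and C at (480,190), all on the rack. The red and turquoise look-alikes lie on the table at (358,335) and (192,257).

```bash
python3 - <<'E'
from h import *
d=np.load("w2.npz");C=(d["K"],d["R"],d["t"]);R=rackR();n=-R[:,2]
im=cv2.imread("pics/w2.png");h=cv2.cvtColor(im,cv2.COLOR_BGR2HSV)
m=cv2.inRange(h,(0,0,110),(180,50,255));k=np.zeros_like(m);k[140:235,285:512]=1;m*=k
m=cv2.morphologyEx(m,cv2.MORPH_CLOSE,np.ones((9,9)))
P0=np.array([.4542,-.1362,.106])+.023*n
def pl(uv):
    o,dd=ray("wrist",uv,C);return o+dd*((P0-o)@n)/(dd@n)
for c in cv2.findContours(m,0,2)[0]:
    if cv2.contourArea(c)<600: continue
    q=cv2.boxPoints(cv2.minAreaRect(c));w=np.array([pl(p) for p in q]);l=(w-pl(q.mean(0)))@R
    print(cv2.boundingRect(c),pl(q.mean(0)).round(4),[np.linalg.norm(w[i]-w[i-1]).round(4) for i in range(4)]); print((l*1000).round(1)[:,:2].tolist())
f=[((317,189),(290.7,237.9),(394.4,212.4)),((403,189),(325.7,246.8),(401,188)),((480.5,192),(366.8,255),(408.6,162))]
for a,b,c in f: print(tri(ray("wrist",a,C),ray("side",b)).round(4),tri(ray("wrist",a,C),ray("top",c)).round(4),pl(a).round(4))
E
```

```text
(389, 151, 123, 84) [ 0.5852 -0.2803  0.0648] [np.float64(0.0772), np.float64(0.1231), np.float64(0.0892), np.float64(0.1369)]
[[36.4, -60.9], [42.0, 62.0], [-45.0, 81.6], [-40.6, -55.3]]
(301, 140, 31, 90) [ 0.4698 -0.239   0.0686] [np.float64(0.0801), np.float64(0.0247), np.float64(0.08), np.float64(0.027)]
[[38.3, -12.3], [38.3, 12.4], [-41.7, 13.4], [-41.8, -13.6]]
[ 0.4689 -0.2407  0.0597] [ 0.4682 -0.2475  0.0828] [ 0.4696 -0.2424  0.0663]
[ 0.5431 -0.2632  0.057 ] [ 0.5377 -0.2679  0.0805] [ 0.5419 -0.2644  0.0665]
[ 0.6222 -0.2884  0.0571] [ 0.6153 -0.292   0.0706] [ 0.6168 -0.2894  0.0653]
```

```bash
python3 - <<'E'
from h import *
R=rackR();n=-R[:,2]
A=np.array([.4695,-.242,.0655])
rows([(A+.06*n,R),(A+.005*n,R)])
E
```

```text
[0.01, -0.011, 0.187, -0.0, 0.0, 0.002]
   [0.01, -0.011, 0.324, -0.0, 0.0, 0.002]
```

Call:
apply_moves --motion '[[[0.01,-0.011,0.1,0,0,0.002],[0.01,-0.011,0.187,0,0,0.002],[0.01,-0.011,0.25,0,0,0.002],[0.01,-0.011,0.29,0,0,0.002],[0.01,-0.011,0.31,0,0,0.002],[0.01,-0.011,0.324,0,0,0.002],[0.01,-0.011,0.324,0,0,0.002]]]'

```text
time_s: 8.35
eef_pos: [0.4681, -0.2449, 0.0691]
ee_rot: [[0.244, 0.955, 0.169], [0.782, -0.296, 0.548], [0.573, -0.002, -0.819]]
force: [-0.2, 0.5, -0.1]
width: 0.0513
grip_force: 0.0
```

Call:
apply_moves --motion '[[[0,0,0,0,0,0],[0,0,0,0,0,0],[0,0,0,0,0,0],[0,0,0,0,0,0],[0,0,0,0,0,0]]]' --jaw -1 --grip_force 40

```text
time_s: 8.77
eef_pos: [0.4684, -0.2473, 0.0702]
ee_rot: [[0.245, 0.954, 0.172], [0.782, -0.3, 0.547], [0.573, 0.001, -0.819]]
force: [0.2, -1.6, 5.2]
width: 0.0251
grip_force: 41.1
```

```bash
python3 - <<'E'
from h import *
R=rackR();p=np.array([.4684,-.2473,.0702])-R[:,2]*.12
pr([(p,R),((.48,-.12,.28),D(100)),((.50,.13,.27),D(145)),((.566,.295,.13),D(174.8))])
t=cv2.imread("pics/top2.png")[125:240,165:285];cv2.imwrite("pics/case.png",cv2.resize(t,None,fx=5,fy=5,interpolation=cv2.INTER_CUBIC))
E
```

```text
[-0.0, 0.001, -0.3, 0.001, 0.0, -0.001]
   [0.557, -0.066, 0.05, 0.046, -0.191, -0.146]
   [0.607, 0.158, 0.025, 0.0, 0.0, -0.25]
   [0.101, 0.433, 0.35, 0.0, 0.0, -0.166]
```

View pics/case.png

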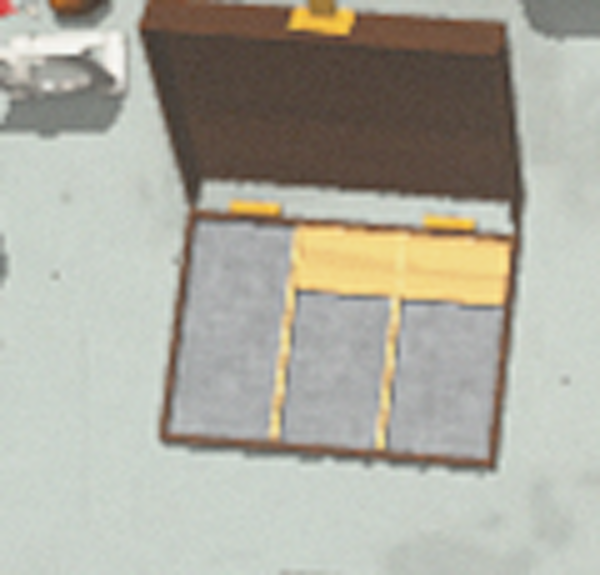

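The open case in this crop shows the long bay at left (232,330), the middle bay at (337,368) and the end bay at (446,378).

Call:
apply_moves --motion '[[[0,0,-0.1,0,0,0],[0,0,-0.2,0,0,0],[0,0,-0.3,0,0,0],[0,0,-0.3,0,0,0]]]'

```text
time_s: 9.1
eef_pos: [0.4485, -0.3184, 0.1737]
ee_rot: [[0.245, 0.953, 0.177], [0.788, -0.302, 0.537], [0.566, 0.008, -0.825]]
force: [1.1, -1.4, -0.6]
width: 0.025
grip_force: 40.4
```

Call:
apply_moves --motion '[[[0.557,-0.066,0.05,0.046,-0.191,-0.146],[0.557,-0.066,0.05,0.046,-0.191,-0.146],[0.557,-0.066,0.05,0.046,-0.191,-0.146],[0.557,-0.066,0.05,0.046,-0.191,-0.146],[0.557,-0.066,0.05,0.046,-0.191,-0.146],[0.557,-0.066,0.05,0.046,-0.191,-0.146],[0.557,-0.066,0.05,0.046,-0.191,-0.146],[0.557,-0.066,0.05,0.046,-0.191,-0.146]]]'

```text
time_s: 9.77
eef_pos: [0.4801, -0.1169, 0.2784]
ee_rot: [[-0.174, 0.985, -0.002], [0.985, 0.174, -0.0], [-0.0, -0.002, -1.0]]
force: [-0.4, 0.2, -1.4]
width: 0.0252
grip_force: 40.4
```

Call:
apply_moves --motion '[[[0.607,0.158,0.025,0,0,-0.25],[0.607,0.158,0.025,0,0,-0.25],[0.607,0.158,0.025,0,0,-0.25],[0.607,0.158,0.025,0,0,-0.25],[0.607,0.158,0.025,0,0,-0.25],[0.607,0.158,0.025,0,0,-0.25],[0.607,0.158,0.025,0,0,-0.25],[0.607,0.158,0.025,0,0,-0.25]]]'

```text
time_s: 10.43
eef_pos: [0.5007, 0.1315, 0.2658]
ee_rot: [[-0.818, 0.576, -0.007], [0.576, 0.818, 0.0], [0.006, -0.004, -1.0]]
force: [0.1, -0.4, -0.8]
width: 0.0251
grip_force: 40.4
```

Call:
apply_moves --motion '[[[0.101,0.433,0.35,0,0,-0.166],[0.101,0.433,0.35,0,0,-0.166],[0.101,0.433,0.35,0,0,-0.166],[0.101,0.433,0.35,0,0,-0.166],[0.101,0.433,0.35,0,0,-0.166],[0.101,0.433,0.35,0,0,-0.166],[0.101,0.433,0.35,0,0,-0.166],[0.101,0.433,0.35,0,0,-0.166]]]'

```text
time_s: 11.1
eef_pos: [0.5678, 0.2935, 0.1256]
ee_rot: [[-0.995, 0.097, -0.007], [0.097, 0.995, -0.002], [0.007, -0.003, -1.0]]
force: [0.3, -0.4, -1.2]
width: 0.0251
grip_force: 40.5
```

```bash
python3 - <<'E'
from h import *
f=lambda l,z:np.array([plane("top",(165+a/5,125+b/5),z)[:2] for a,b in l])
t=f([(190,213),(518,235),(495,467),(160,438)],.014)
y=t[0]-t[1]+t[3]-t[2];print("case",t.mean(0).round(4),t.round(4).tolist(),"yaw",np.degrees(np.arctan2(y[1],y[0]))-90)
for n,l in (("long",[(197,222),(293,226),(272,437),(170,430)]),("mid",[(297,293),(393,298),(376,445),(281,438)]),("end",[(400,300),(505,305),(490,457),(387,448)])): print(n,f(l,.01).mean(0).round(4))
o=ctrl.get_obs();print(o["time_s"],o["eef_pos"],np.round(o["q"],1),o["width"])
C=cal("wrist");im=vision.get_image("wrist");cv2.imwrite("pics/w3.png",im[:,:,::-1]);np.savez("w3.npz",K=C[0],R=C[1],t=C[2])
E
```

```text
case [0.5379 0.2283] [[0.6155, 0.324], [0.6012, 0.1214], [0.4587, 0.1321], [0.4762, 0.3357]] yaw -4.485027880797119
long [0.5444 0.2954]
mid [0.5195 0.2308]
end [0.514  0.1642]
11.1 [0.5677715  0.29351156 0.12561325] [ 18.2  19.5 100.6   0.   60.3 -66.2] 0.025111976641468536
```

View pics/w3.png

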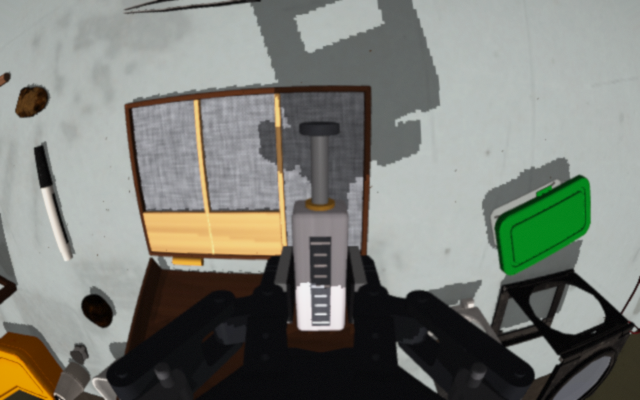

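The wrist view shows gauge A held straight, plunger out at (320,128), scale up, over the long bay. Next I compute how it sits in the hand and the move down.

```bash
python3 - <<'E'
from h import *
d=np.load("w3.npz");C=(d["K"],d["R"],d["t"])
T=np.array([.5678,.2935,.1256])
for p,z in (((320.5,212),.1185),((319.5,331),.1185),((320,128),.1085)):
    q=plane("wrist",p,z,C);print(q.round(4),((q-T)[:2]@np.array([-.995,.097])).round(4))
rows([((.5655,.2945,.060),D(175.2)),((.5655,.2945,.041),D(175.2))],None)
E
```

```text
[0.5335 0.2974 0.1185] 0.0345
[0.6037 0.29   0.1185] -0.0361
[0.4976 0.3007 0.1085] 0.0705
   [0.007, 0.002, 0.168, -0.0, -0.001, -0.004]
   [0.007, 0.002, 0.216, -0.0, -0.001, -0.004]
```

Call:
apply_moves --motion '[[[0.013,0.003,0.08,0,0,-0.003],[0.013,0.003,0.14,0,0,-0.003],[0.013,0.003,0.18,0,0,-0.003],[0.013,0.003,0.205,0,0,-0.003],[0.013,0.003,0.216,0,0,-0.003],[0.013,0.003,0.216,0,0,-0.003],[0.013,0.003,0.216,0,0,-0.003],[0.013,0.003,0.216,0,0,-0.003]]]'

```text
time_s: 11.82
eef_pos: [0.5641, 0.2977, 0.044]
ee_rot: [[-0.996, 0.085, 0.001], [0.085, 0.996, 0.001], [-0.001, 0.001, -1.0]]
force: [0.1, 1.1, -1.4]
width: 0.0251
grip_force: 40.5
```

Call:
apply_moves --motion '[[[0.003,-0.008,0.004,0,0,0],[0.003,-0.008,0.008,0,0,0],[0.003,-0.008,0.012,0,0,0],[0.003,-0.008,0.015,0,0,0],[0.003,-0.008,0.015,0,0,0],[0.003,-0.008,0.015,0,0,0]]]'

```text
time_s: 12.32
eef_pos: [0.5613, 0.2946, 0.0362]
ee_rot: [[-0.996, 0.084, -0.002], [0.084, 0.996, 0.0], [0.002, 0.0, -1.0]]
force: [-0.2, -1.2, 0.8]
width: 0.0249
grip_force: 40.7
```

Call:
apply_moves --motion '[[[0,0,0.004,0,0,0],[0,0,0.004,0,0,0],[0,0,0.004,0,0,0]]]'

```text
time_s: 12.57
eef_pos: [0.5614, 0.2947, 0.0362]
ee_rot: [[-0.996, 0.084, -0.003], [0.084, 0.996, -0.0], [0.003, -0.0, -1.0]]
force: [-4.1, -2.2, 7.5]
width: 0.0253
grip_force: 41.7
```

Call:
apply_moves --motion '[[[0,0,0,0,0,0],[0,0,0,0,0,0],[0,0,0,0,0,0],[0,0,-0.05,0,0,0],[0,0,-0.15,0,0,0],[0,0,-0.25,0,0,0],[0,0,-0.35,0,0,0],[0,0,-0.45,0,0,0],[0,0,-0.5,0,0,0]]]' --jaw 0.2

```text
time_s: 13.32
eef_pos: [0.5636, 0.2952, 0.2408]
ee_rot: [[-0.996, 0.084, 0.006], [0.084, 0.996, 0.003], [-0.006, 0.004, -1.0]]
force: [0.2, -0.2, 0.6]
width: 0.0513
grip_force: 0.0
```

```bash
python3 - <<'E'
from h import *
o=ctrl.get_obs();print(o["time_s"],o["eef_pos"],np.round(o["q"],1))
C=cal("wrist");im=vision.get_image("wrist");cv2.imwrite("pics/w4.png",im[:,:,::-1]);np.savez("w4.npz",K=C[0],R=C[1],t=C[2])
R=rackR();n=-R[:,2]; B=np.array([.5421,-.2648,.0655]);p=tuple
pr([((.50,.10,.28),D(145)),((.52,-.15,.28),D(100)),(B+.09*n,R),(B+.005*n,R)])
E
```

```text
13.3167 [0.56359377 0.29520875 0.24080751] [ 18.5  12.   97.    0.1  70.6 -66.7]
   [0.12, -0.501, -0.094, 0.003, 0.003, 0.168]
   [-0.399, -0.483, 0.0, 0.0, 0.0, 0.25]
   [-0.407, -0.054, 0.352, -0.046, 0.191, 0.146]
   [0.0, 0.0, 0.212, 0.0, 0.0, 0.0]
```

```bash
python3 - <<'E'
from h import *
R=rackR();n=-R[:,2]; B=np.array([.5422,-.2700,.0700])
pr([((.50,.10,.28),D(145)),((.52,-.15,.28),D(100)),(B+.09*n,R),(B,R)])
d=np.load("w4.npz");C=(d["K"],d["R"],d["t"]);h=cv2.cvtColor(cv2.imread("pics/w4.png"),cv2.COLOR_BGR2HSV)
m=cv2.inRange(h,(0,0,165),(180,45,255))
for c in cv2.findContours(m,0,2)[0]:
    if cv2.contourArea(c)>300:
        r=cv2.minAreaRect(c);print(cv2.boundingRect(c),np.round(r[1],0),plane("wrist",r[0],.03,C).round(4))
print([h[y,320].tolist() for y in range(100,330,20)])
E
```

```text
[0.12, -0.501, -0.094, 0.003, 0.003, 0.168]
   [-0.399, -0.483, 0.0, 0.0, 0.0, 0.25]
   [-0.42, -0.056, 0.341, -0.046, 0.191, 0.146]
   [-0.0, 0.0, 0.225, 0.0, 0.0, 0.0]
(500, 296, 47, 40) [25. 56.] [0.8369 0.6242 0.03  ]
(469, 293, 29, 26) [28. 24.] [0.7779 0.5315 0.03  ]
(512, 247, 31, 27) [26. 28.] [0.7268 0.5993 0.03  ]
(198, 213, 149, 12) [ 11. 148.] [0.6138 0.2357 0.03  ]
(552, 191, 88, 130) [ 52. 155.] [0.7882 0.8511 0.03  ]
(239, 125, 50, 51) [49. 49.] [0.5331 0.2377 0.03  ]
(293, 115, 54, 92) [91. 53.] [0.5498 0.2972 0.03  ]
(184, 100, 51, 76) [75. 46.] [0.5125 0.1765 0.03  ]
(237, 97, 49, 30) [27. 48.] [0.4897 0.2397 0.03  ]
(339, 0, 301, 350) [349. 300.] [0.5809 0.5032 0.03  ]
(307, 0, 64, 36) [35. 58.] [0.3885 0.3311 0.03  ]
(0, 0, 309, 353) [352. 308.] [0.5475 0.0945 0.03  ]
[[120, 8, 92], [10, 5, 143], [13, 54, 200], [117, 20, 142], [114, 18, 200], [128, 4, 234], [33, 12, 186], [10, 172, 52], [11, 177, 52], [10, 174, 44], [10, 166, 43], [9, 170, 39]]
```

Call:
apply_moves --motion '[[[0.12,-0.501,-0.094,0,0,0.168],[0.12,-0.501,-0.094,0,0,0.168],[0.12,-0.501,-0.094,0,0,0.168],[0.12,-0.501,-0.094,0,0,0.168],[0.12,-0.501,-0.094,0,0,0.168],[0.12,-0.501,-0.094,0,0,0.168],[0.12,-0.501,-0.094,0,0,0.168]]]'

```text
time_s: 13.95
eef_pos: [0.4969, 0.0972, 0.2723]
ee_rot: [[-0.816, 0.577, -0.001], [0.577, 0.816, 0.0], [0.001, -0.0, -1.0]]
force: [-0.6, 0.3, -0.1]
width: 0.0511
grip_force: 0.0
```

Call:
apply_moves --motion '[[[-0.399,-0.483,0,0,0,0.25],[-0.399,-0.483,0,0,0,0.25],[-0.399,-0.483,0,0,0,0.25],[-0.399,-0.483,0,0,0,0.25],[-0.399,-0.483,0,0,0,0.25],[-0.399,-0.483,0,0,0,0.25],[-0.399,-0.483,0,0,0,0.25],[-0.399,-0.483,0,0,0,0.25]]]'

```text
time_s: 14.62
eef_pos: [0.5172, -0.1521, 0.2707]
ee_rot: [[-0.17, 0.985, -0.003], [0.985, 0.17, 0.002], [0.002, -0.003, -1.0]]
force: [-0.3, 0.7, 0.0]
width: 0.0514
grip_force: 0.0
```

Call:
apply_moves --motion '[[[-0.407,-0.054,0.342,-0.046,0.191,0.146],[-0.407,-0.054,0.342,-0.046,0.191,0.146],[-0.407,-0.054,0.342,-0.046,0.191,0.146],[-0.407,-0.054,0.342,-0.046,0.191,0.146],[-0.407,-0.054,0.342,-0.046,0.191,0.146],[-0.407,-0.054,0.342,-0.046,0.191,0.146],[-0.407,-0.054,0.342,-0.046,0.191,0.146],[-0.407,-0.054,0.342,-0.046,0.191,0.146],[-0.407,-0.054,0.342,-0.046,0.191,0.146]]]'

```text
time_s: 15.37
eef_pos: [0.5242, -0.3134, 0.1356]
ee_rot: [[0.24, 0.956, 0.166], [0.784, -0.292, 0.548], [0.573, -0.001, -0.82]]
force: [0.1, -0.3, 0.3]
width: 0.0511
grip_force: 0.0
```

```bash
python3 - <<'E'
from h import *
R=rackR(); rows([(np.array([.5422,-.2700,.0700]),R)])
C=cal("wrist");im=vision.get_image("wrist");cv2.imwrite("pics/w5.png",im[:,:,::-1])
g=cv2.inRange(cv2.cvtColor(im,cv2.COLOR_RGB2HSV),(0,0,110),(180,60,255))
for y in (190,200,210,220):
    x=np.nonzero(g[y,260:400])[0]+260; print(y,x.min() if len(x) else 0,x.max() if len(x) else 0,len(x))
E
```

```text
[0.002, 0.012, 0.201, -0.001, 0.0, 0.001]
190 310 345 23
200 310 345 24
210 310 345 24
220 310 344 35
```

Call:
apply_moves --motion '[[[0.002,0.013,0.06,0,0,0],[0.002,0.013,0.12,0,0,0],[0.002,0.013,0.16,0,0,0],[0.002,0.013,0.185,0,0,0],[0.002,0.013,0.201,0,0,0],[0.002,0.013,0.201,0,0,0],[0.002,0.013,0.201,0,0,0]]]'

```text
time_s: 16.0
eef_pos: [0.5426, -0.2718, 0.071]
ee_rot: [[0.241, 0.956, 0.168], [0.783, -0.294, 0.547], [0.573, -0.0, -0.82]]
force: [0.1, -0.2, 0.5]
width: 0.0514
grip_force: 0.0
```

Call:
apply_moves --motion '[[[0,0,0,0,0,0],[0,0,0,0,0,0],[0,0,0,0,0,0],[0,0,0,0,0,0],[0,0,0,0,0,0]]]' --jaw -1

```text
time_s: 16.42
eef_pos: [0.5424, -0.273, 0.0711]
ee_rot: [[0.243, 0.955, 0.17], [0.783, -0.296, 0.548], [0.573, -0.0, -0.819]]
force: [-1.0, -1.3, 6.3]
width: 0.0249
grip_force: 41.0
```

```bash
python3 - <<'E'
from h import *
o=ctrl.get_obs();print(o["time_s"],o["eef_pos"],o["width"],o["grip_force"],np.round(o["force"],1))
R=rackR();p=o["eef_pos"]-R[:,2]*.12
pr([(p,R),((.50,-.12,.28),D(100)),((.48,.10,.27),D(145)),((.52,.231,.11),D(175.2))])
E
```

```text
16.4167 [ 0.54236334 -0.27299713  0.07108084] 0.02485723387085844 40.96970558166504 [-1.  -1.3  6.3]
   [-0.0, 0.0, -0.3, 0.0, 0.0, -0.0]
   [0.573, -0.214, 0.064, 0.046, -0.191, -0.146]
   [0.55, 0.046, 0.025, 0.0, 0.0, -0.25]
   [0.106, 0.326, 0.4, 0.0, 0.0, -0.168]
```

Call:
apply_moves --motion '[[[0,0,-0.1,0,0,0],[0,0,-0.2,0,0,0],[0,0,-0.3,0,0,0],[0,0,-0.3,0,0,0]]]'

```text
time_s: 16.75
eef_pos: [0.5231, -0.3441, 0.1752]
ee_rot: [[0.242, 0.954, 0.177], [0.788, -0.299, 0.538], [0.567, 0.009, -0.824]]
force: [0.9, -1.8, 1.4]
width: 0.0251
grip_force: 40.3
```

Call:
apply_moves --motion '[[[0.573,-0.214,0.064,0.046,-0.191,-0.146],[0.573,-0.214,0.064,0.046,-0.191,-0.146],[0.573,-0.214,0.064,0.046,-0.191,-0.146],[0.573,-0.214,0.064,0.046,-0.191,-0.146],[0.573,-0.214,0.064,0.046,-0.191,-0.146],[0.573,-0.214,0.064,0.046,-0.191,-0.146],[0.573,-0.214,0.064,0.046,-0.191,-0.146],[0.573,-0.214,0.064,0.046,-0.191,-0.146],[0.573,-0.214,0.064,0.046,-0.191,-0.146]]]'

```text
time_s: 17.5
eef_pos: [0.4996, -0.1185, 0.2776]
ee_rot: [[-0.173, 0.985, -0.003], [0.985, 0.174, 0.001], [0.002, -0.003, -1.0]]
force: [-0.6, -0.7, -1.4]
width: 0.025
grip_force: 40.2
```

Call:
apply_moves --motion '[[[0.55,0.046,0.025,0,0,-0.25],[0.55,0.046,0.025,0,0,-0.25],[0.55,0.046,0.025,0,0,-0.25],[0.55,0.046,0.025,0,0,-0.25],[0.55,0.046,0.025,0,0,-0.25],[0.55,0.046,0.025,0,0,-0.25],[0.55,0.046,0.025,0,0,-0.25],[0.55,0.046,0.025,0,0,-0.25]]]'

```text
time_s: 18.17
eef_pos: [0.48, 0.0999, 0.2666]
ee_rot: [[-0.818, 0.575, -0.006], [0.575, 0.818, 0.0], [0.005, -0.003, -1.0]]
force: [0.4, -0.9, -1.7]
width: 0.0247
grip_force: 40.2
```

Call:
apply_moves --motion '[[[0.1,0.326,0.4,0,0,-0.168],[0.1,0.326,0.4,0,0,-0.168],[0.1,0.326,0.4,0,0,-0.168],[0.1,0.326,0.4,0,0,-0.168],[0.1,0.326,0.4,0,0,-0.168],[0.1,0.326,0.4,0,0,-0.168],[0.1,0.326,0.4,0,0,-0.168],[0.1,0.326,0.4,0,0,-0.168],[0.1,0.326,0.4,0,0,-0.168]]]'

```text
time_s: 18.92
eef_pos: [0.5236, 0.229, 0.1104]
ee_rot: [[-0.996, 0.087, 0.001], [0.087, 0.996, 0.001], [-0.001, 0.001, -1.0]]
force: [0.2, 0.3, -0.7]
width: 0.0249
grip_force: 40.3
```

```bash
python3 - <<'E'
from h import *
C=cal("wrist");im=vision.get_image("wrist");cv2.imwrite("pics/w6.png",im[:,:,::-1]);o=ctrl.get_obs();print(o["time_s"],o["eef_pos"],o["width"])
rows([((.5235,.2306,.041),D(175.2))])
T=o["eef_pos"]
h=cv2.cvtColor(im,cv2.COLOR_RGB2HSV)
print([(y,h[y,322].tolist()) for y in range(180,350,6)])
E
```

```text
18.9667 [0.52370877 0.22923224 0.1110526 ] 0.024962880730380943
   [0.001, 0.003, 0.175, 0.0, 0.001, -0.001]
[(180, [120, 22, 35]), (186, [120, 20, 25]), (192, [110, 17, 44]), (198, [13, 47, 49]), (204, [15, 92, 94]), (210, [165, 13, 122]), (216, [174, 10, 130]), (222, [170, 12, 129]), (228, [170, 13, 121]), (234, [173, 15, 68]), (240, [120, 18, 42]), (246, [173, 13, 81]), (252, [120, 24, 43]), (258, [5, 22, 127]), (264, [120, 18, 42]), (270, [0, 13, 95]), (276, [108, 28, 45]), (282, [120, 20, 89]), (288, [116, 10, 171]), (294, [113, 23, 87]), (300, [120, 13, 118]), (306, [120, 7, 141]), (312, [120, 15, 85]), (318, [120, 15, 99]), (324, [5, 29, 115]), (330, [10, 185, 40]), (336, [11, 174, 44]), (342, [10, 181, 38]), (348, [9, 168, 41])]
```

View pics/w6.png

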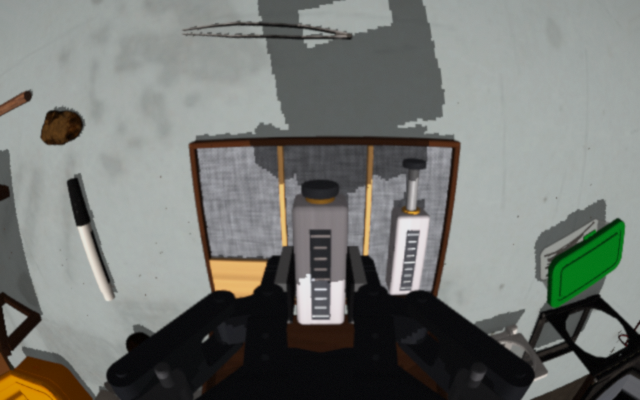

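The wrist view shows gauge A flat and scale up in the long bay at (410,250). Gauge B is held straight over the middle bay, its disc at (320,188).

Call:
apply_moves --motion '[[[0,0.003,0.07,0,0,0],[0,0.003,0.12,0,0,0],[0,0.003,0.155,0,0,0],[0,0.003,0.17,0,0,0],[0,0.003,0.177,0,0,0],[0,0.003,0.177,0,0,0],[0,0.003,0.177,0,0,0]]]'

```text
time_s: 19.55
eef_pos: [0.5234, 0.2317, 0.0399]
ee_rot: [[-0.996, 0.085, 0.002], [0.085, 0.996, 0.001], [-0.002, 0.001, -1.0]]
force: [0.5, -0.0, -1.1]
width: 0.0252
grip_force: 40.3
```

Call:
apply_moves --motion '[[[0,0,0.003,0,0,0],[0,0,0.005,0,0,0],[0,0,0.005,0,0,0]]]'

```text
time_s: 19.8
eef_pos: [0.5235, 0.232, 0.0388]
ee_rot: [[-0.996, 0.084, 0.001], [0.084, 0.996, 0.0], [-0.001, 0.001, -1.0]]
force: [-2.5, -2.2, 6.5]
width: 0.0248
grip_force: 41.3
```

Call:
apply_moves --motion '[[[0,0,0,0,0,0],[0,0,0,0,0,0],[0,0,0,0,0,0],[0,0,-0.05,0,0,0],[0,0,-0.15,0,0,0],[0,0,-0.25,0,0,0],[0,0,-0.35,0,0,0],[0,0,-0.45,0,0,0],[0,0,-0.5,0,0,0]]]' --jaw 0.2

```text
time_s: 20.55
eef_pos: [0.5243, 0.2323, 0.2423]
ee_rot: [[-0.996, 0.084, 0.007], [0.084, 0.996, 0.002], [-0.006, 0.003, -1.0]]
force: [0.5, 0.4, -0.5]
width: 0.0515
grip_force: 0.0
```

```bash
python3 - <<'E'
from h import *
im=vision.get_image("wrist");cv2.imwrite("pics/w7.png",im[:,:,::-1])
R=rackR();n=-R[:,2]; B=np.array([.6176,-.2955,.0705])
pr([((.50,.10,.28),D(145)),((.54,-.17,.28),D(100)),(B+.08*n,R),(B,R)])
E
```

```text
[0.035, -0.336, -0.088, 0.002, 0.003, 0.168]
   [-0.469, -0.496, 0.0, 0.0, 0.0, 0.25]
   [-0.445, 0.084, 0.36, -0.046, 0.191, 0.146]
   [0.0, 0.0, 0.2, 0.0, 0.0, 0.0]
```

Call:
apply_moves --motion '[[[0.035,-0.336,-0.088,0,0,0.168],[0.035,-0.336,-0.088,0,0,0.168],[0.035,-0.336,-0.088,0,0,0.168],[0.035,-0.336,-0.088,0,0,0.168],[0.035,-0.336,-0.088,0,0,0.168],[0.035,-0.336,-0.088,0,0,0.168]]]'

```text
time_s: 21.1
eef_pos: [0.4971, 0.0979, 0.2714]
ee_rot: [[-0.817, 0.577, -0.001], [0.577, 0.817, 0.0], [0.001, -0.0, -1.0]]
force: [-0.5, 0.4, -0.5]
width: 0.0513
grip_force: 0.0
```

Call:
apply_moves --motion '[[[-0.469,-0.496,0,0,0,0.25],[-0.469,-0.496,0,0,0,0.25],[-0.469,-0.496,0,0,0,0.25],[-0.469,-0.496,0,0,0,0.25],[-0.469,-0.496,0,0,0,0.25],[-0.469,-0.496,0,0,0,0.25],[-0.469,-0.496,0,0,0,0.25],[-0.469,-0.496,0,0,0,0.25]]]'

```text
time_s: 21.77
eef_pos: [0.5371, -0.1751, 0.27]
ee_rot: [[-0.169, 0.986, -0.003], [0.986, 0.169, -0.001], [-0.0, -0.003, -1.0]]
force: [-0.5, -0.1, -0.1]
width: 0.051
grip_force: 0.0
```

Call:
apply_moves --motion '[[[-0.445,0.084,0.35,-0.046,0.191,0.146],[-0.445,0.084,0.35,-0.046,0.191,0.146],[-0.445,0.084,0.35,-0.046,0.191,0.146],[-0.445,0.084,0.35,-0.046,0.191,0.146],[-0.445,0.084,0.35,-0.046,0.191,0.146],[-0.445,0.084,0.35,-0.046,0.191,0.146],[-0.445,0.084,0.35,-0.046,0.191,0.146],[-0.445,0.084,0.35,-0.046,0.191,0.146],[-0.445,0.084,0.35,-0.046,0.191,0.146]]]'

```text
time_s: 22.52
eef_pos: [0.6007, -0.3393, 0.1308]
ee_rot: [[0.241, 0.956, 0.166], [0.782, -0.293, 0.549], [0.574, -0.002, -0.819]]
force: [0.4, 0.1, 0.7]
width: 0.0512
grip_force: 0.0
```

```bash
python3 - <<'E'
from h import *
im=vision.get_image("wrist");cv2.imwrite("pics/w8.png",im[:,:,::-1])
R=rackR(); rows([(np.array([.6176,-.2955,.0705]),R)])
g=cv2.inRange(cv2.cvtColor(im,cv2.COLOR_RGB2HSV),(0,0,110),(180,60,255))
for y in (190,200,210,220,230):
    x=np.nonzero(g[y,260:400])[0]+260; print(y,x.min() if len(x) else 0,x.max() if len(x) else 0,len(x))
E
```

```text
[0.007, 0.007, 0.193, -0.001, 0.0, 0.001]
190 309 399 52
200 309 399 50
210 310 399 42
220 310 399 43
230 310 399 52
```

Call:
apply_moves --motion '[[[0.007,0.011,0.06,0,0,0],[0.007,0.011,0.12,0,0,0],[0.007,0.011,0.155,0,0,0],[0.007,0.011,0.18,0,0,0],[0.007,0.011,0.193,0,0,0],[0.007,0.011,0.193,0,0,0],[0.007,0.011,0.193,0,0,0]]]'

```text
time_s: 23.15
eef_pos: [0.6185, -0.2977, 0.0703]
ee_rot: [[0.242, 0.955, 0.168], [0.783, -0.295, 0.548], [0.573, -0.001, -0.819]]
force: [0.3, 0.8, 0.1]
width: 0.0513
grip_force: 0.0
```

Call:
apply_moves --motion '[[[0,0,0,0,0,0],[0,0,0,0,0,0],[0,0,0,0,0,0],[0,0,0,0,0,0],[0,0,0,0,0,0]]]' --jaw -1

```text
time_s: 23.57
eef_pos: [0.6185, -0.2987, 0.0706]
ee_rot: [[0.243, 0.955, 0.17], [0.783, -0.296, 0.547], [0.573, -0.0, -0.819]]
force: [-1.6, -2.2, 4.5]
width: 0.0247
grip_force: 41.2
```

```bash
python3 - <<'E'
from h import *
o=ctrl.get_obs();print(o["time_s"],o["eef_pos"],o["width"],o["grip_force"],np.round(o["force"],1))
R=rackR();p=o["eef_pos"]-R[:,2]*.12
pr([(p,R),((.53,-.14,.28),D(100)),((.48,.07,.27),D(145)),((.519,.164,.11),D(175.2))])
E
```

```text
23.5667 [ 0.61849825 -0.29873292  0.07060295] 0.024679265102533737 41.197975873947144 [-1.6 -2.2  4.5]
   [-0.0, 0.0, -0.3, 0.0, 0.0, -0.0]
   [0.557, -0.329, 0.051, 0.046, -0.191, -0.146]
   [0.539, -0.032, 0.025, 0.0, 0.0, -0.25]
   [0.055, 0.248, 0.4, 0.0, 0.0, -0.168]
```

Call:
apply_moves --motion '[[[0,0,-0.1,0,0,0],[0,0,-0.2,0,0,0],[0,0,-0.3,0,0,0],[0,0,-0.3,0,0,0]]]'

```text
time_s: 23.9
eef_pos: [0.5992, -0.3698, 0.1756]
ee_rot: [[0.241, 0.954, 0.178], [0.787, -0.3, 0.539], [0.567, 0.01, -0.824]]
force: [0.5, -1.0, -0.0]
width: 0.0246
grip_force: 40.5
```

Call:
apply_moves --motion '[[[0.557,-0.329,0.051,0.046,-0.191,-0.146],[0.557,-0.329,0.051,0.046,-0.191,-0.146],[0.557,-0.329,0.051,0.046,-0.191,-0.146],[0.557,-0.329,0.051,0.046,-0.191,-0.146],[0.557,-0.329,0.051,0.046,-0.191,-0.146],[0.557,-0.329,0.051,0.046,-0.191,-0.146],[0.557,-0.329,0.051,0.046,-0.191,-0.146],[0.557,-0.329,0.051,0.046,-0.191,-0.146],[0.557,-0.329,0.051,0.046,-0.191,-0.146]]]'

```text
time_s: 24.65
eef_pos: [0.5297, -0.1381, 0.2785]
ee_rot: [[-0.174, 0.985, -0.002], [0.985, 0.174, 0.001], [0.001, -0.002, -1.0]]
force: [0.2, 0.4, -2.6]
width: 0.0247
grip_force: 40.5
```

Call:
apply_moves --motion '[[[0.539,-0.032,0.025,0,0,-0.25],[0.539,-0.032,0.025,0,0,-0.25],[0.539,-0.032,0.025,0,0,-0.25],[0.539,-0.032,0.025,0,0,-0.25],[0.539,-0.032,0.025,0,0,-0.25],[0.539,-0.032,0.025,0,0,-0.25],[0.539,-0.032,0.025,0,0,-0.25],[0.539,-0.032,0.025,0,0,-0.25]]]'

```text
time_s: 25.32
eef_pos: [0.48, 0.0706, 0.2671]
ee_rot: [[-0.818, 0.575, -0.006], [0.575, 0.818, 0.001], [0.005, -0.003, -1.0]]
force: [-0.1, -0.4, -1.3]
width: 0.0247
grip_force: 40.5
```

Call:
apply_moves --motion '[[[0.055,0.248,0.4,0,0,-0.168],[0.055,0.248,0.4,0,0,-0.168],[0.055,0.248,0.4,0,0,-0.168],[0.055,0.248,0.4,0,0,-0.168],[0.055,0.248,0.4,0,0,-0.168],[0.055,0.248,0.4,0,0,-0.168],[0.055,0.248,0.4,0,0,-0.168],[0.055,0.248,0.4,0,0,-0.168],[0.055,0.248,0.4,0,0,-0.168]]]'

```text
time_s: 26.07
eef_pos: [0.5203, 0.1638, 0.111]
ee_rot: [[-0.996, 0.087, 0.001], [0.087, 0.996, 0.0], [-0.001, 0.001, -1.0]]
force: [-0.8, -0.8, -1.4]
width: 0.0249
grip_force: 40.5
```

```bash
python3 - <<'E'
from h import *
C=cal("wrist");im=vision.get_image("wrist");cv2.imwrite("pics/w9.png",im[:,:,::-1]);o=ctrl.get_obs();print(o["time_s"],o["eef_pos"],o["width"])
rows([((.5185,.164,.039),D(175.2))])
h=cv2.cvtColor(im,cv2.COLOR_RGB2HSV)
print([(y,h[y,322].tolist()) for y in list(range(172,216,4))+list(range(310,340,4))])
E
```

```text
26.1167 [0.5202773  0.16399274 0.11120417] 0.024784557524954193
   [0.005, -0.0, 0.181, 0.0, 0.001, -0.001]
[(172, [120, 19, 41]), (176, [105, 20, 26]), (180, [120, 24, 32]), (184, [110, 17, 46]), (188, [120, 23, 45]), (192, [16, 153, 85]), (196, [18, 185, 135]), (200, [168, 13, 101]), (204, [167, 14, 130]), (208, [167, 13, 137]), (212, [168, 9, 135]), (310, [105, 6, 179]), (314, [150, 7, 146]), (318, [173, 10, 208]), (322, [10, 166, 43]), (326, [10, 184, 43]), (330, [10, 172, 40]), (334, [10, 164, 42]), (338, [11, 174, 41])]
```

Call:
apply_moves --motion '[[[-0.008,0,0.07,0,0,0],[-0.008,0,0.12,0,0,0],[-0.008,0,0.155,0,0,0],[-0.008,0,0.17,0,0,0],[-0.008,0,0.177,0,0,0],[-0.008,0,0.177,0,0,0],[-0.008,0,0.177,0,0,0]]]'

```text
time_s: 26.7
eef_pos: [0.5233, 0.1646, 0.0402]
ee_rot: [[-0.996, 0.085, 0.002], [0.085, 0.996, 0.001], [-0.002, 0.001, -1.0]]
force: [0.1, -0.4, -0.9]
width: 0.0251
grip_force: 40.5
```

Call:
apply_moves --motion '[[[0,0,0.003,0,0,0],[0,0,0.005,0,0,0],[0,0,0.005,0,0,0]]]'

```text
time_s: 26.95
eef_pos: [0.5234, 0.1647, 0.04]
ee_rot: [[-0.996, 0.084, -0.0], [0.084, 0.996, -0.0], [0.0, -0.0, -1.0]]
force: [-5.9, -2.1, 12.7]
width: 0.0247
grip_force: 42.1
```

Call:
apply_moves --motion '[[[0,0,0,0,0,0],[0,0,0,0,0,0],[0,0,0,0,0,0],[0,0,-0.05,0,0,0],[0,0,-0.15,0,0,0],[0,0,-0.25,0,0,0],[0,0,-0.35,0,0,0],[0,0,-0.45,0,0,0],[0,0,-0.5,0,0,0],[0,0,-0.5,0,0,0]]]' --jaw 0.2

```text
time_s: 27.78
eef_pos: [0.5254, 0.1652, 0.2436]
ee_rot: [[-0.996, 0.084, 0.011], [0.084, 0.996, 0.002], [-0.011, 0.003, -1.0]]
force: [1.2, 0.6, 0.8]
width: 0.0511
grip_force: 0.0
```

```bash
python3 - <<'E'
from h import *
C=cal("wrist");im=vision.get_image("wrist");o=ctrl.get_obs();print(o["time_s"],o["eef_pos"],o["force"].round(1) if hasattr(o["force"],"round") else o["force"])
s=vision.get_image("side")
W=np.zeros((600,640,3),np.uint8);W[:360]=im[:360]
W[360:]=cv2.resize(s[130:220,230:470],(640,240))
cv2.imwrite("pics/final.png",W[:,:,::-1]);np.savez("wf.npz",K=C[0],R=C[1],t=C[2])
E
```

```text
27.8333 [0.52392164 0.16493557 0.23995016] [-0.1  0.3 -0.3]
```

View pics/final.png

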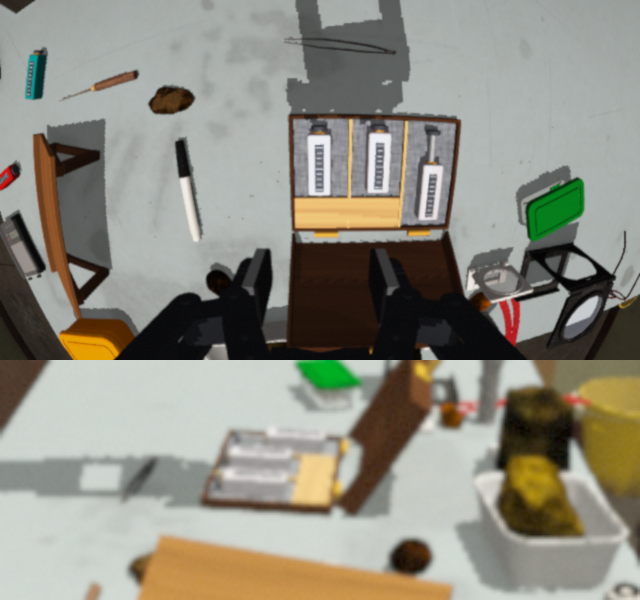

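The final view shows all three gauges scale up in their bays: drawn A at (430,190), B at (378,165), C at (319,165). The rack is empty and the cover is open. C's rear end is near the filler, so I'll check that numerically.

```bash
python3 - <<'E'
from h import *
d=np.load("wf.npz");C=(d["K"],d["R"],d["t"]);im=cv2.imread("pics/final.png")[:360];h=cv2.cvtColor(im,cv2.COLOR_BGR2HSV)
m=cv2.inRange(h,(0,0,205),(180,40,255));k=np.zeros_like(m);k[118:232,296:458]=1;m=cv2.morphologyEx(m*k,cv2.MORPH_CLOSE,np.ones((7,7)))
cx=np.array([.9962,-.0872]);cc=np.array([.5385,.2298])
for c in cv2.findContours(m,0,2)[0]:
    if cv2.contourArea(c)<500: continue
    r=cv2.minAreaRect(c);q=cv2.boxPoints(r);w=np.array([plane("wrist",p,.03,C)[:2] for p in q])-cc
    print(cv2.boundingRect(c),np.round(w@cx*1000).tolist(),np.round(w@[.0872,.9962]*1000).tolist())
f=[plane("wrist",p,.014,C)[:2]-cc for p in ((319,197),(375,199),(319,228))];print([np.round([a@cx*1000,a@[.0872,.9962]*1000]).tolist() for a in f])
E
```

```text
(419, 166, 24, 54) [51.0, -17.0, -15.0, 54.0] [56.0, 55.0, 78.0, 80.0]
(308, 136, 22, 59) [-46.0, -46.0, 20.0, 20.0] [-78.0, -55.0, -54.0, -78.0]
(368, 134, 23, 59) [17.0, -50.0, -50.0, 18.0] [-10.0, -11.0, 13.0, 14.0]
[[29.0, -66.0], [31.0, 2.0], [70.0, -66.0]]
```

```bash
python3 -c "
from workcell import close_job
print(close_job())"
```

```text
the job is handed in; nothing more can be done
None
```

I handed the job in at about 28 s on the robot's clock: the cover stands open on its own, the drawn gauge is in the long bay and the two pushed-in ones are in the short bays, all scale up; I got no verdict back from the judging.

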